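# Line up the castle nut and pin the trolley wheel

## Robot

A 7-joint arm with a two-finger parallel gripper is mounted at the origin on the work surface. World frame = base frame: x ahead of the robot, y to its left, z up, the work surface at z = 0. Lengths are in m, angles in rad, forces in N, time in s.
With the tool pointing down it reaches from about 0.35 to 0.775 m from the base axis. Payload 3.1 kg.
Tool frame: the origin (TCP) lies at the very end of the fingers, on their centre line; the grasp point (between the pads) lies 19 mm behind it; z points along the fingers, y is the direction in which the jaws open and shut (so a half turn about z gives the same grasp; the last joint's range is limited). The gripper opens to 85 mm and grips with 20 to 120 N. Pads are 22 mm wide; open, the fingers measure 114 mm over their backs; the gripper's body (76 mm by 85 mm) begins 54 mm behind the grasp point. The pads swing forward as they close: fully open they stand 13 mm farther back than shut.
Start: joints at [1.095, 0.311, 0.014, 1.512, -0.004, 1.319, -0.027], TCP at [0.231, -0.499, 0.231] pointing down, gripper open.
Joint ranges: [-2.7, 2.7], [-0.3, 1.91], [-1.27, 1.3], [0.12, 2.57], [-1.44, 4.58], [0.2, 2.03], [-3.05, 3.05]. Speed limits (rad/s): [2.79, 2.79, 3.14, 3.14, 3.14, 3.14, 3.14].

## Interface

Orientations are given as a unit quaternion [w, x, y, z].
In Python, from plant import bot, viewer gives the robot as it stands.
- The arm moves only by the shell command python3 -m handwheel 'ROWS'. ROWS is JSON, a list of rows, each a list of 3 entries, a list of its own where there are three numbers: the shift along the tool's x, y, z in m, then the turn about the tool's z in degrees, then the opening, from 0 (shut) to 1 (fully open). In form: [[[dx, dy, dz], yaw, hand], ...]. A call has 1 to 8 rows; each row shifts and turns the pose as measured when the row begins, along the tool's axes as they then stand; what a row does not reach is not made up. A row lasts 1/12 s, in which the tool goes at most 41.7 mm and 7.16 degrees, less where a joint would pass 70% of its speed; a pose out of reach is approached as far as the arm can. A call is refused whole if a number of a shift passes 0.0417 or a number of a turn 7.16, either way. A call with a gripper value outside its range is refused whole. The fingers move at their own pace and stop on an object; the grip force is fixed at half the most. Time passes only in rows, so rows that do not move let the fingers close. It gives the time, the measured TCP pose, the force and the opening at its end, in the units of the state.
- bot.read_state(): the state, without advancing time (a new reading comes with each control period).
- viewer.read_camera(name): name is "scene" or "top"; returns a dict with "frame" (480x640x3 uint8, blue, green, red), "intrinsics" (3x3 intrinsics, pixels), "rvec" (rotation vector, rad) and "tvec" (3), from world to camera coordinates, as OpenCV has them. Camera axes: x right, y down, z forward; pixel columns grow to the right and rows downward; lengths in m; the calibration is good to about 2 mm. A picture is of the moment at which its call begins. There is no depth.
- bot.sign_off(): hands the job in, once; it reports no verdict.
Trained networks look in a picture, given as the dict that the camera call returned (one of the last four; its "shot" number tells which), for a name from the list of things; names that differ only in an ending like _2 or _b are one class to them, and where a whole thing is asked for, a point or a joint stands for the part that bears it (a point fixed in the world has none). Each returns a list of dicts, best first, with "p" (0 to 1); they miss things now and then, are a little off and sometimes report something else, mostly with a low value. They report only what shows in the picture. A call takes as long as a camera call.
- viewer.boxes_of(target, picture): "centre" ([x, y, z] in m, in world coordinates, good to about 4 mm: the middle of the surface that is visible of it).
The state is a dict: "time_s": time; "qpos": joint angles; "joint_vel": joint speeds; "effort": joint torques, N m; "tool_pos": TCP position; "tcp_rot": TCP orientation; "ft_force": force on the tool from outside, world axes, zero at the start; "torque": the same for the moment, N m; "opening": finger opening in m.
Only numpy, scipy, OpenCV 4.12 (cv2) and the standard library are available. Lean on these libraries where they do the work, as an engineer would, in place of code of your own. Each camera call takes 0.05 s, during which the arm holds its last target. There are 200 camera calls.

## Task

Turn the castle nut on the leaning trolley wheel clockwise (tightening) to the next slot that lines up with the cross hole in its spindle, without backing it off or going on past that slot, and let go of it. Then push the open cradle drawer fully home until it seats at its detent, so that the jig's fixed pin passes through the slot and the hole. Leave the other things on the bench where they are.

Things in the scene. Friction and masses are not known exactly. Their poses are not given: they have to be found in the camera images.
- jig: Grey steel pinning jig fixed to the bench, 170 mm deep (x), 250 mm wide (y). Origin on the bench surface; x points away from the robot. The cradle drawer closes towards the jig's +y and stands open towards its -y. At its +y end (y = 95 to 125 mm) a post, 162 mm high, carries a 14 mm nose along -y, and that the fixed 4 mm locking pin.
- pin_tip (a point): Tip of the fixed pin (4 mm thick, 148 mm above the bench). The pin runs from it along the jig's +y for 54 mm to the nose's end. With the drawer open, it is 80 mm or more from the nut's axis; with the drawer home the pin lies across the nut through two slots.
- cradle (a joint): Opening of the cradle drawer in m: 0 is home on its stop, 0.105 to 0.130 at the start. It carries a 125 mm rubber trolley wheel leaning 30 degrees towards the jig's -x, with spindle and nut. 1 to 2 N slides it, 5 to 10 N from 10 to 5 mm before home, over a sprung detent; past that it snaps home (reads 0 to 2 mm) and stays. A nut not lined up meets the pin and stops it.
- push_panel (a point): Middle of the top edge of the drawer's flat grey end panel, on its outer (jig -y) face, to be pushed towards the jig's +y. Panel 120 mm wide along x, 10 mm thick, reaching 80 mm down from this point; its top is 96 mm above the bench. It travels with the drawer; axes as the jig's. The space outside it is clear; the wheel is 50 mm behind it.
- nut_mid (a point): Centre of the plain steel castle nut's hexagon, 14 mm above its underside; z points out along the spindle, 30 degrees from vertical. Hexagon 50 mm across flats, 28 mm high; on it six prongs 11 mm high, 40 mm diameter, with six 9 mm slots, one over each flat. Flats and slots face 30, 90, 150.. degrees from its x axis about z, turning with the nut. Washer 54 mm wide under it; wheel hub 7 mm below it.
- nut (a joint): Angle of the castle nut in rad, growing clockwise as seen from the spindle's free end (tightening). A pair of slots lies on the cross hole at 0, at 1.047 (60 degrees), and so on; it starts between 0.22 and 0.70, so the next slot lines up at 1.047. It turns stiffly (0.2 N m) and stays where it is left.
- spindle_end (a point): Centre of the 27 mm spindle's end face, 3 mm above the nut's prongs; z points out along the spindle, y along the 6 mm cross hole, which is parallel to the drawer's travel and marked by a pale line scribed across the end face. The hole's axis is 8.5 mm below this face, at mid-height of the slots.
- spare_nut: Spare castle nut of the same shape lying loose on the bench beyond the jig; leave it. Origin at its underside.
- grease_can: Closed aluminium can, 66 mm diameter, 65 mm high, beyond the jig; leave it. Origin at its underside.
- pin_tray: Black open tray 80 x 110 x 30 mm, beyond the jig; leave it. Origin at its underside.
- washer: Steel washer 56 mm, 6 mm thick, on the robot's side of the jig; leave it. Origin at its underside.
- wrench: Steel wrench lying along the robot's side of the jig; leave it. Origin near its middle, underneath.
- spare_wheel: Spare 124 mm trolley wheel lying flat to the left, 40 mm high; leave it. Origin at its underside.
- carton: Cardboard carton 200 x 150 x 110 mm to the right; leave it. Origin at its underside.
- jar: Glass jar, 72 mm diameter, 130 mm high, to the right; leave it. Origin at its underside.

How it is judged:
On the way, in this order (a step that is already met when the one before it is completed fails the run):
1. the nut is turned to the next slot on the cross hole and let go, the drawer still open (value of joint nut between 0.927 and 1.167 rad and contact force between the fingers and nut below 0.05 N and value of joint cradle above 0.06 m), for 0.2 s.
2. the drawer is home at its detent, the nut still lined up (value of joint nut between 0.927 and 1.167 rad and value of joint cradle below 0.003 m), for 0.2 s.
At the end, for the whole second after the job is handed in: The nut's slot is within 7 degrees (0.12 rad) of the cross hole at 1.047 rad, the cradle drawer is within 3 mm of home, both at rest (all of step 2 and not (velocity of joint cradle above 0.01 m/s or velocity of joint nut above 0.05 rad/s or velocity of joint cradle below -0.01 m/s or velocity of joint nut below -0.05 rad/s)); the robot touches nothing.
It fails at once if the nut is backed off to the slot before (value of joint nut below 0.1 rad).
It fails at once if the nut is turned on more than 15 degrees past the next slot (value of joint nut above 1.309 rad).
It fails at once if the drawer is pushed in to the pin before the nut is lined up (value of joint cradle below 0.04 m and not (value of joint nut between 0.927 and 1.167 rad)).
It fails at once if a bystander is shifted by more than 30 mm or tipped (distance of any of spare_nut, grease_can, pin_tray, washer, wrench, spare_wheel, carton, jar from where it was at the start of the episode above 0.03 m or angle between any of spare_nut, grease_can, pin_tray, washer, wrench, spare_wheel, carton, jar's own z axis and vertical above 0.5 rad).
It also fails if it takes over 48 s, if anything falls off the work surface, if the arm or the gripper's body presses on something with over 40 N, if the wrist force passes 120 N, or if a joint passes its speed limit or range.

## Working session

There is one attempt and no reset: what is moved stays moved. The work goes in short steps, Python scripts to look and compute and a shell command to move; the robot and the scene stay as the last step left them, time stands still between calls to the robot, and variables do not carry over. Pictures are saved under pics/ and viewed, about 8 in all and at most 12, crops included, and the job is handed in when it is done.

```bash
mkdir -p pics; ls; python3 - <<'E'
from plant import bot, viewer
import cv2
s=bot.read_state(); print({k:s[k] for k in ("time_s","tool_pos","tcp_rot","opening")})
for n in ("scene","top"):
    p=viewer.read_camera(n); cv2.imwrite(f"pics/{n}1.png",p["frame"])
    print(n,p["intrinsics"],p["rvec"],p["tvec"])
    for t in ("jig","cradle","push_panel","nut_mid","spindle_end","pin_tip","nut"):
        try:
            for d in viewer.boxes_of(t,p)[:2]: print(t,d)
        except Exception as e: print(t,e)
E
```

```text
pics
{'time_s': 0.0, 'tool_pos': array([ 0.23086307, -0.49839528,  0.23020935]), 'tcp_rot': array([-1.14412616e-03,  9.76557266e-01,  2.15254493e-01, -3.17706273e-04]), 'opening': 0.08539880575990538}
scene [[520.08751168   0.         319.25391303]
 [  0.         520.08751168 235.16992737]
 [  0.           0.           1.        ]] [ 2.44416818  0.93487019 -0.26679463] [-0.40213461 -0.22600916  1.53883597]
jig {'centre': [0.5309, 0.0154, 0.0303], 'p': 0.91}
jig {'centre': [0.6509, 0.0444, 0.029], 'p': 0.44}
cradle {'centre': [0.5456, -0.0755, 0.0864], 'p': 0.86}
cradle {'centre': [0.6771, -0.0719, -0.0002], 'p': 0.68}
push_panel {'centre': [0.5479, -0.0716, 0.086], 'p': 0.55}
nut_mid {'centre': [0.5091, -0.0436, 0.1427], 'p': 0.73}
pin_tip {'centre': [0.5305, 0.017, 0.0325], 'p': 0.76}
nut {'centre': [0.5051, -0.0437, 0.1463], 'p': 0.57}
top [[584.7839393    0.         314.93027962]
 [  0.         584.7839393  241.10400671]
 [  0.           0.           1.        ]] [ 2.04996101 -2.18695525  0.22366424] [0.03926922 0.5358825  1.42210894]
jig {'centre': [0.5075, 0.0391, 0.0299], 'p': 0.93}
cradle {'centre': [0.5083, -0.0533, 0.0857], 'p': 0.76}
push_panel {'centre': [0.5104, -0.0509, 0.0881], 'p': 0.71}
nut_mid {'centre': [0.4983, -0.0301, 0.1492], 'p': 0.69}
spindle_end {'centre': [0.6396, 0.0539, 0.0244], 'p': 0.52}
pin_tip {'centre': [0.5133, 0.0391, 0.0283], 'p': 0.65}
nut {'centre': [0.5025, -0.0323, 0.1461], 'p': 0.84}
```

```bash
python3 - <<'E'
import cv2
a=cv2.imread("pics/scene1.png");b=cv2.imread("pics/top1.png")
cv2.imwrite("pics/both1.png",cv2.resize(cv2.hconcat([a,b]),(800,300),interpolation=cv2.INTER_AREA))
E
```

```text
(no output)
```

View pics/scene1.png

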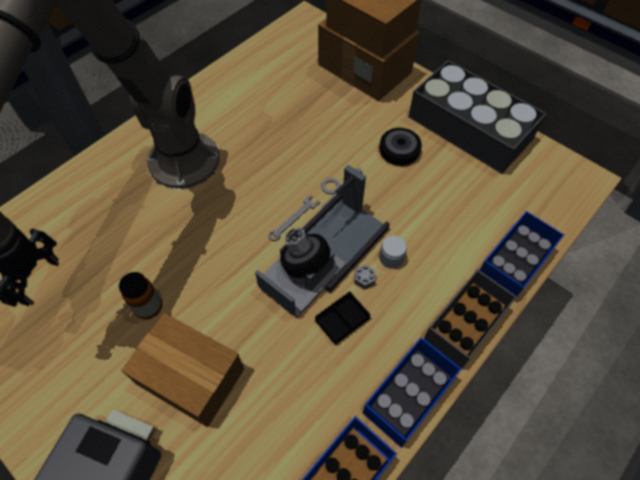

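View pics/top1.png

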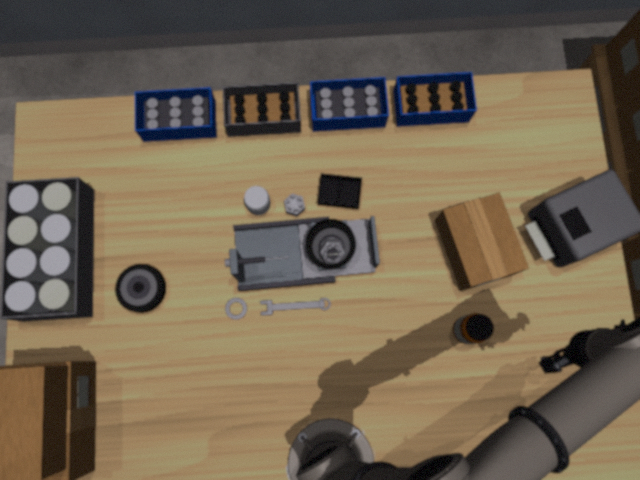

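Scene view: open drawer with wheel and nut at about (297,240), and the post at (352,185). Top view: nut at about (333,250), panel at (374,243), nose at (230,262), with the jig yawed slightly. Next I'll measure the jig yaw and nut angle from enlarged crops.

```bash
cat > geo.py <<'E'
import numpy as np, cv2
from plant import bot, viewer
def P(p): 
    R=cv2.Rodrigues(np.array(p["rvec"],float))[0]; return np.array(p["intrinsics"]),R,np.array(p["tvec"],float).ravel()
def at_z(p,uv,z):
    K,R,t=P(p); d=R.T@np.linalg.inv(K)@np.array([*uv,1.]); c=-R.T@t
    return c+d*(z-c[2])/d[2]
def proj(p,X): 
    K,R,t=P(p); return cv2.projectPoints(np.array(X,float).reshape(-1,3),np.array(p["rvec"],float),t,K,None)[0].reshape(-1,2)
def tri(p,uv,q,vw):
    A=P(p);B=P(q); X=cv2.triangulatePoints(A[0]@np.c_[A[1],A[2]],B[0]@np.c_[B[1],B[2]],np.array(uv,float).reshape(2,1),np.array(vw,float).reshape(2,1)); return (X[:3]/X[3]).ravel()
E
python3 - <<'E'
from geo import *
a=viewer.read_camera("scene")["frame"];b=viewer.read_camera("top")["frame"]
f=lambda i,x,y,w,h,s:cv2.resize(i[y:y+h,x:x+w],None,fx=s,fy=s,interpolation=cv2.INTER_CUBIC)
cv2.imwrite("pics/c1.png",f(b,222,210,160,85,5))
n=cv2.hconcat([f(b,313,235,40,32,10),f(a,277,222,40,32,10)])
m=f(a,250,160,145,150,2); m=cv2.copyMakeBorder(m,0,0,0,800-m.shape[1],cv2.BORDER_CONSTANT)
cv2.imwrite("pics/c2.png",cv2.convertScaleAbs(cv2.vconcat([n,m[:280]]),alpha=1.6))
E
```

```text
(no output)
```

View pics/c1.png

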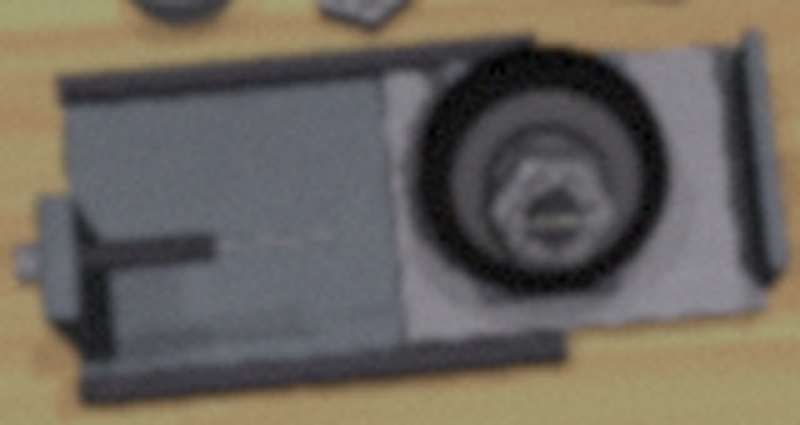

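View pics/c2.png

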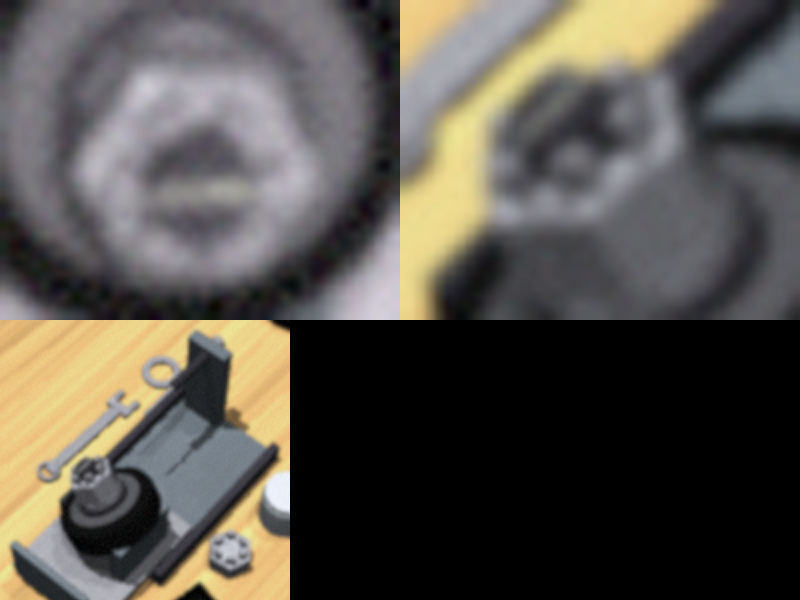

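```bash
python3 - <<'E'
from geo import *
q=viewer.read_camera("top"); s=viewer.read_camera("scene")
c1=lambda x,y:(222+x/5-.4,210+y/5-.4); c2=lambda x,y:(313+x/10-.45,235+y/10-.45)
for A,B,z in (((85,400),(565,358),.03),((60,80),(530,38),.03),((752,35),(782,270),.096)):
    a,b=at_z(q,c1(*A),z),at_z(q,c1(*B),z); d=a-b; print(a,b,np.degrees(np.arctan2(-d[0],d[1])))
e=at_z(q,c2(204,192),.1554); print("spindle_end",e,"in scene px",proj(s,e))
psi=None
d=at_z(q,c1(85,400),.03)-at_z(q,c1(565,358),.03); psi=np.arctan2(-d[0],d[1])
Rz=lambda a:cv2.Rodrigues(np.array([0,0,a]))[0]; Ry=lambda a:cv2.Rodrigues(np.array([0,a,0.]))[0]
N=Rz(psi)@Ry(-np.pi/6); ax=N[:,2]
mid=e-.028*ax; print("psi",np.degrees(psi),"mid",mid,ax)
for th in (12,20,30,40):
    # flats at +y (90deg) rotated CCW by (60-th); corners at 30 off
    an=np.radians(90+30-th+60*np.arange(6)); X=[mid+.014*ax+N@np.array([.0289*np.cos(k),.0289*np.sin(k),0]) for k in an]
    print(th,((proj(q,X)-[313,235]+.45)*10).round().astype(int).tolist(), ((proj(s,X)-[277,222]+.45)*10+[400,0]).round().astype(int).tolist())
E
```

```text
[0.42998635 0.20445948 0.03      ] [ 0.4356361  -0.03877854  0.03      ] 1.3305853311473954
[0.59643555 0.2108958  0.03      ] [ 0.60310958 -0.03263079  0.03      ] 1.569841806103437
[ 0.58140937 -0.1396236   0.096     ] [ 0.46315766 -0.14426565  0.096     ] -87.75197012452914
spindle_end [ 0.4838602  -0.03390553  0.1554    ] in scene px [[291.60058596 230.73515924]]
psi 1.3305853311473954 mid [ 0.49785643 -0.03358044  0.13115129] [-0.49986518 -0.0116105   0.8660254 ]
12 [[86, 218], [182, 286], [295, 241], [313, 126], [217, 57], [103, 103]] [[628, 53], [519, 93], [464, 176], [520, 220], [633, 179], [687, 94]]
20 [[81, 202], [166, 283], [284, 253], [318, 142], [234, 60], [115, 90]] [[641, 54], [532, 84], [465, 165], [507, 219], [619, 188], [686, 105]]
30 [[78, 183], [146, 276], [267, 266], [321, 162], [254, 67], [131, 77]] [[656, 57], [551, 74], [469, 152], [492, 215], [600, 199], [682, 119]]
40 [[78, 163], [128, 267], [248, 276], [321, 182], [272, 77], [150, 67]] [[668, 62], [569, 65], [477, 137], [481, 209], [581, 208], [675, 133]]
```

```bash
python3 -m handwheel '[[[0,0,0],-5,1],[[0.035,-0.0204,0],0,1],[[0.035,-0.0204,0],0,1],[[0.035,-0.0204,0],0,1],[[0.035,-0.0204,0],0,1],[[0.035,-0.0204,0],0,1],[[0.035,-0.0204,0],0,1],[[0.035,-0.0204,0],0,1]]'
```

```text
time_s: 1.67
tool_pos: [0.3697, -0.2574, 0.229]
tcp_rot: [0.004, 0.969, 0.247, -0.003]
ft_force: [1.1, 0.2, 0.5]
opening: 0.0857
```

```bash
cat >> geo.py <<'E'
def togo(x,y,z,jaw=None):
    s=bot.read_state(); w,a,b,c=s["tcp_rot"]; from scipy.spatial.transform import Rotation as Q
    R=Q.from_quat([a,b,c,w]).as_matrix(); j=np.degrees(np.arctan2(-R[1,1],-R[0,1]))
    print("t %.2f tcp"%s["time_s"],np.round(s["tool_pos"],4),"jaw %.1f"%j,"z",R[:,2].round(3),"F",np.round(s["ft_force"],1),"open %.4f"%s["opening"])
    print("shift",(R.T@(np.array([x,y,z])-s["tool_pos"])).round(4),"yaw",None if jaw is None else round(j-jaw,1))
E
python3 -c "
from geo import *
togo(.494,-.0336,.21,119.6)"
```

```text
t 1.67 tcp [ 0.3697 -0.2574  0.229 ] jaw 118.5 z [-0.004 -0.01  -1.   ] F [1.1 0.2 0.5] open 0.0857
shift [ 0.2162 -0.1373  0.0163] yaw -1.1
```

```bash
python3 -m handwheel '[[[0.034,-0.0215,0],-1,1],[[0.034,-0.0215,0],0,1],[[0.034,-0.0215,0],0,1],[[0.034,-0.0215,0],0,1],[[0.034,-0.0215,0],0,1],[[0.025,-0.016,0.01],0,1],[[0,0,0],0,1]]'; python3 -c "
from geo import *
togo(.494,-.0336,.19,119.6)"
```

```text
time_s: 2.25
tool_pos: [0.4854, -0.0348, 0.2193]
tcp_rot: [0.004, 0.965, 0.262, 0.003]
ft_force: [-0.3, 0.2, 0.6]
opening: 0.0852
t 2.25 tcp [ 0.4854 -0.0348  0.2193] jaw 120.4 z [ 0.007 -0.006 -1.   ] F [-0.3  0.2  0.6] open 0.0852
shift [0.0079 0.0031 0.0294] yaw 0.8
```

```bash
python3 -m handwheel '[[[0.008,0.003,0.02],0.8,1],[[0,0,0.03],0,1],[[0,0,0.025],0,1],[[0,0,0.016],0,1],[[0,0,0],0,1]]'; python3 -c "
from geo import *
togo(.494,-.0336,.127,119.6)
q=viewer.read_camera('top');s=viewer.read_camera('scene')
f=lambda i,x,y,w,h,s:cv2.resize(i[y:y+h,x:x+w],None,fx=s,fy=s,interpolation=cv2.INTER_CUBIC)
cv2.imwrite('pics/d1.png',cv2.convertScaleAbs(cv2.hconcat([f(q['frame'],293,215,80,80,5),f(s['frame'],257,200,80,80,5)]),alpha=1.6))
print(proj(s,[.498,-.0336,.131]))"
```

```text
time_s: 2.67
tool_pos: [0.4983, -0.0305, 0.1275]
tcp_rot: [0.005, 0.966, 0.259, 0.006]
ft_force: [-0.8, -0.5, -0.3]
opening: 0.0853
t 2.67 tcp [ 0.4983 -0.0305  0.1275] jaw 120.0 z [ 0.014 -0.006 -1.   ] F [-0.8 -0.5 -0.3] open 0.0853
shift [-0.0053  0.0005  0.0005] yaw 0.4
[[296.48412738 239.42837372]]
```

View pics/d1.png

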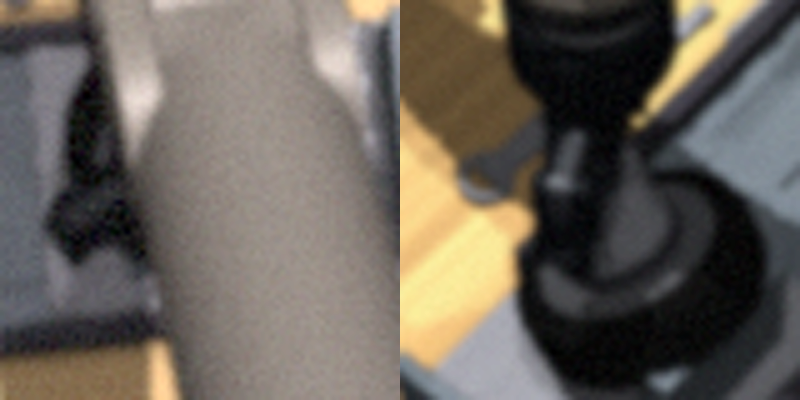

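The gripper straddles the nut, with one finger at (560,190), and there is no contact force. I'll centre it and close.

```bash
python3 -m handwheel '[[[-0.005,0,0],0.4,1],[[0,0,0],0,0.65],[[0,0,0],0,0.65],[[0,0,0],0,0],[[0,0,0],0,0],[[0,0,0],0,0]]'; python3 -c "
from geo import *
togo(.494,-.0336,.127,91.6)"
```

```text
time_s: 3.27
tool_pos: [0.4986, -0.0345, 0.1366]
tcp_rot: [0.008, 0.967, 0.254, 0.013]
ft_force: [1.1, -0.3, -5.4]
opening: 0.0483
t 3.27 tcp [ 0.4986 -0.0345  0.1366] jaw 119.4 z [ 0.029 -0.008 -1.   ] F [ 1.1 -0.3 -5.4] open 0.0483
shift [-0.0038 -0.0033  0.0095] yaw 27.8
```

```bash
python3 -m handwheel '[[[0,0,0],4,0],[[0,0,0],4,0],[[0,0,0],0,0]]'; python3 -c "
from geo import *
togo(.494,-.0336,.1366,91.6)"
```

```text
time_s: 3.52
tool_pos: [0.4973, -0.0339, 0.1373]
tcp_rot: [0.006, 0.983, 0.185, 0.012]
ft_force: [0.5, -0.7, -2.3]
opening: 0.0476
t 3.52 tcp [ 0.4973 -0.0339  0.1373] jaw 111.3 z [ 0.026 -0.008 -1.   ] F [ 0.5 -0.7 -2.3] open 0.0476
shift [-0.003  -0.0015  0.0006] yaw 19.7
```

```bash
python3 -m handwheel '[[[0,0,0],5,0],[[0,0,0],5,0],[[0,0,0],5,0],[[0,0,0],4,0],[[0,0,0],0,0]]'; python3 -c "
from geo import *
togo(.494,-.0336,.1366,91.6)
print(bot.read_state()['torque'])"
```

```text
time_s: 3.93
tool_pos: [0.4943, -0.0303, 0.14]
tcp_rot: [0.003, 1.0, 0.022, 0.01]
ft_force: [0.1, -1.5, -3.7]
opening: 0.0472
t 3.93 tcp [ 0.4943 -0.0303  0.14  ] jaw 92.5 z [ 0.02  -0.005 -1.   ] F [ 0.1 -1.5 -3.7] open 0.0472
shift [-0.0005  0.0033  0.0034] yaw 0.9
[ 1.0829876  -0.07772679  0.45865355]
```

```bash
python3 -m handwheel '[[[0,0,0],0,1],[[0,0,0],0,1],[[0,0,0],0,1],[[0,0,-0.03],0,1],[[0,0,-0.04],0,1],[[0,0.01,-0.03],0,1],[[0,0.04,0],0,1],[[0,0.04,0],0,1]]';python3 -m handwheel '[[[0,0.04,0],0,1],[[0,0.04,0],0,1],[[0,0.04,0],0,1],[[0,0.04,0],0,1],[[0,0,0],0,1]]'; python3 -c "
from geo import *
togo(.52,-.19,.07,91.6)
q=viewer.read_camera('top');s=viewer.read_camera('scene')
f=lambda i,x,y,w,h,s:cv2.resize(i[y:y+h,x:x+w],None,fx=s,fy=s,interpolation=cv2.INTER_CUBIC)
a=cv2.hconcat([f(q['frame'],313,235,40,32,10),f(s['frame'],277,222,40,32,10)])
b=cv2.hconcat([f(q['frame'],260,200,160,100,2.5),f(s['frame'],220,180,160,100,2.5)])
cv2.imwrite('pics/d2.png',cv2.convertScaleAbs(cv2.vconcat([a,b]),alpha=1.6))"
```

```text
time_s: 4.6
tool_pos: [0.4995, -0.1112, 0.2447]
tcp_rot: [0.001, 0.999, 0.036, 0.012]
ft_force: [0.3, -0.3, -0.4]
opening: 0.0855
time_s: 5.02
tool_pos: [0.5121, -0.2893, 0.249]
tcp_rot: [0.008, 0.999, 0.033, 0.017]
ft_force: [-0.4, -1.8, -0.2]
opening: 0.0852
t 5.02 tcp [ 0.5121 -0.2893  0.249 ] jaw 93.7 z [ 0.034 -0.014 -0.999] F [-0.4 -1.8 -0.2] open 0.0852
shift [ 0.0086 -0.1014  0.1778] yaw 2.1
```

View pics/d2.png

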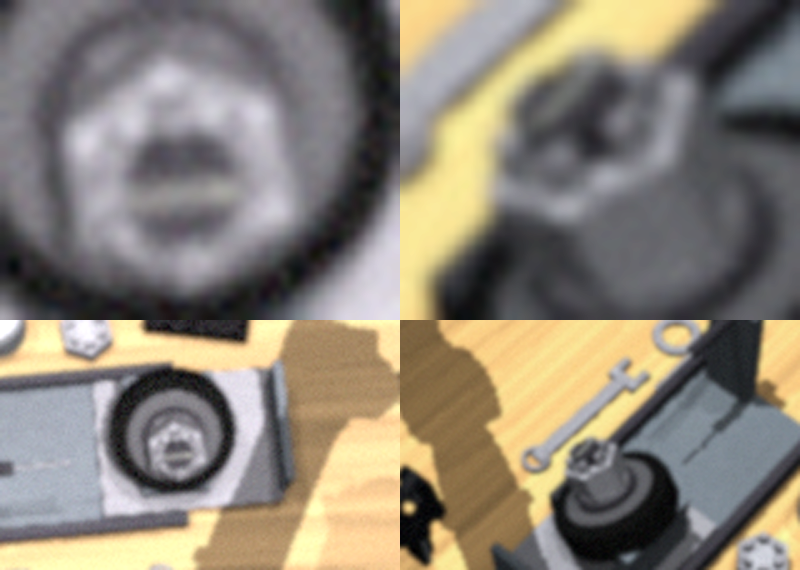

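```bash
cat > fit.py <<'E'
from geo import *
q=viewer.read_camera('top');s=viewer.read_camera('scene')
Rz=lambda a:cv2.Rodrigues(np.array([0,0,a]))[0]; Ry=lambda a:cv2.Rodrigues(np.array([0,a,0.]))[0]
N=Rz(np.radians(1.6))@Ry(-np.pi/6)
def outline(e,th,sc,k=12):
    an=np.radians(90+30-th+60*np.arange(7)); c=.0289*sc*np.c_[np.cos(an),np.sin(an),0*an]
    f=np.linspace(0,1,k,endpoint=False)[:,None]; L=np.vstack([c[i]*(1-f)+c[i+1]*f for i in range(6)])
    return e-.014*N[:,2]+L@N.T
def samp(p,X):
    g=cv2.GaussianBlur(cv2.cvtColor(p['frame'],cv2.COLOR_BGR2GRAY),(0,0),.6).astype(np.float32)
    u=proj(p,X).astype(np.float32); return cv2.remap(g,u[None,:,0],u[None,:,1],cv2.INTER_LINEAR)[0]
def score(p,e,th): return np.mean(samp(p,outline(e,th,.93))-samp(p,outline(e,th,1.12)))
for uv in ((183,193),):
    e0=at_z(q,(313+uv[0]/10-.45,235+uv[1]/10-.45),.1554); print(e0)
    for p,nm in ((q,'top'),(s,'scene')):
        best=sorted(((max((score(p,e0+np.array([dx,dy,0]),th),dx,dy) for dx in np.arange(-5,6,1)*.001 for dy in np.arange(-5,6,1)*.001)+(th,)) for th in range(30,91,2)),reverse=True)
        print(nm,[tuple(np.round(b,3)) for b in best[:5]])
E
python3 fit.py
python3 - <<'E'
import sys; sys.argv=['x']
from fit import *
c=np.array([(168,58),(275,100),(295,215),(178,290),(68,130)])
for th in range(44,73,4):
    m=((proj(q,outline(e0,th,1,1))-[313,235]+.45)*10); d=np.linalg.norm(c[:,None]-m[None],axis=2); print(th,d.min(1).round().astype(int), m.round().astype(int).tolist())
E
```

```text
[ 0.48393938 -0.02899003  0.1554    ]
top [(np.float64(33.595), np.float64(-0.001), np.float64(0.0), np.float64(56.0)), (np.float64(33.538), np.float64(-0.001), np.float64(0.0), np.float64(58.0)), (np.float64(33.402), np.float64(-0.001), np.float64(0.0), np.float64(60.0)), (np.float64(33.302), np.float64(-0.001), np.float64(0.0), np.float64(54.0)), (np.float64(33.069), np.float64(-0.001), np.float64(0.0), np.float64(52.0))]
scene [(np.float64(3.31), np.float64(0.005), np.float64(-0.003), np.float64(86.0)), (np.float64(3.288), np.float64(0.005), np.float64(-0.002), np.float64(78.0)), (np.float64(3.287), np.float64(0.005), np.float64(-0.003), np.float64(88.0)), (np.float64(3.275), np.float64(0.005), np.float64(-0.003), np.float64(82.0)), (np.float64(3.27), np.float64(0.005), np.float64(-0.002), np.float64(68.0))]
[ 0.48393938 -0.02899003  0.1554    ]
top [(np.float64(33.655), np.float64(-0.001), np.float64(0.0), np.float64(56.0)), (np.float64(33.592), np.float64(-0.001), np.float64(0.0), np.float64(58.0)), (np.float64(33.463), np.float64(-0.001), np.float64(0.0), np.float64(60.0)), (np
[... 564 characters left out ...]
28] [[58, 156], [101, 263], [220, 280], [299, 190], [257, 82], [136, 65]]
48 [24 17 17 35 20] [[60, 148], [94, 258], [212, 283], [297, 198], [264, 88], [145, 62]]
52 [15  9  9 26 12] [[62, 140], [88, 252], [204, 285], [294, 206], [270, 93], [153, 60]]
56 [ 7  1  4 18  4] [[65, 133], [83, 246], [196, 286], [292, 213], [275, 99], [161, 58]]
60 [ 2  8  9 10  5] [[68, 125], [78, 240], [187, 287], [288, 221], [280, 106], [170, 57]]
64 [11 16 17  2 13] [[72, 118], [73, 233], [179, 288], [284, 228], [285, 113], [178, 57]]
68 [19 24 25  8 21] [[77, 111], [69, 226], [170, 288], [279, 235], [289, 120], [187, 57]]
72 [28 32 34 16 29] [[82, 104], [66, 219], [162, 287], [274, 241], [292, 127], [196, 58]]
```

Top view: nut corners fit 57–59°, against a target of 60 ± 7, and the slots lie along the scribed line. The drawer is still open. Next I'll close the fingers and go to the panel.

```bash
python3 -m handwheel '[[[0.004,-0.038,0],2,0],[[0.003,-0.038,0],0,0],[[0.002,-0.036,0],0,0],[[0,0,0.02],0,0],[[0,0,0],0,0]]'; python3 -c "
from geo import *
togo(.52,-.178,.072,91.6)
q=viewer.read_camera('top')
print(viewer.boxes_of('push_panel',q)[:2])"
```

```text
time_s: 5.73
tool_pos: [0.5192, -0.1518, 0.2303]
tcp_rot: [0.003, 0.999, 0.028, 0.02]
ft_force: [-1.6, -1.2, -0.4]
opening: 0.0255
t 5.73 tcp [ 0.5192 -0.1518  0.2303] jaw 93.2 z [ 0.04  -0.005 -0.999] F [-1.6 -1.2 -0.4] open 0.0255
shift [-0.0069  0.0251  0.1583] yaw 1.6
[{'centre': [0.5099, -0.0461, 0.0892], 'p': 0.6}]
```

```bash
python3 -m handwheel '[[[0,0.028,0],1.6,0],[[0,0,0],0,0],[[-0.003,0,0.039],0,0],[[-0.002,0,0.039],0,0],[[0,0,0]
,0,0]]'; python3 -c "
from geo import *
togo(.52,-.178,.072,91.6)"
```

```text
time_s: 6.25
tool_pos: [0.5283, -0.1885, 0.1638]
tcp_rot: [0.008, 0.999, 0.011, 0.032]
ft_force: [-0.8, -0.1, -0.6]
opening: -0.0
t 6.25 tcp [ 0.5283 -0.1885  0.1638] jaw 91.2 z [ 0.065 -0.016 -0.998] F [-0.8 -0.1 -0.6] open -0.0000
shift [-0.0139 -0.0123  0.0909] yaw -0.4
```

```bash
python3 -m handwheel '[[[-0.007,-0.004,0.03],0,0],[[-0.006,-0.004,0.03],0,0],[[0,0,0.025],0,0],[[0,0,0],0,0]]'; python3 -c "
from geo import *
togo(.52,-.155,.072,91.6)"
```

```text
time_s: 6.58
tool_pos: [0.5256, -0.1899, 0.0841]
tcp_rot: [0.013, 0.999, 0.007, 0.038]
ft_force: [-1.4, 1.1, -0.2]
opening: -0.0001
t 6.58 tcp [ 0.5256 -0.1899  0.0841] jaw 90.7 z [ 0.076 -0.025 -0.997] F [-1.4  1.1 -0.2] open -0.0001
shift [-0.006  -0.0353  0.0108] yaw -0.9
```

```bash
python3 -m handwheel '[[[-0.005,-0.012,0.012],0,0],[[-0.002,-0.015,0],0,0],[[0,-0.015,0],0,0],[[0,-0.015,0],0,0],[[0,-0.015,0],0,0],[[0,-0.015,0],0,0]]'; python3 -c "
from geo import *
togo(.517,-.02,.072,91.6)"
```

```text
time_s: 7.08
tool_pos: [0.527, -0.1198, 0.0845]
tcp_rot: [0.022, 0.999, -0.004, 0.046]
ft_force: [-1.0, -1.8, -1.0]
opening: 0.0003
t 7.08 tcp [ 0.527  -0.1198  0.0845] jaw 89.5 z [ 0.091 -0.045 -0.995] F [-1.  -1.8 -1. ] open 0.0003
shift [-0.0116 -0.1002  0.0071] yaw -2.1
```

```bash
python3 -m handwheel '[[[-0.006,0.003,0.014],1,0],[[-0.004,0.0,0.012],1,0],[[0,-0.012,0.003],0,0],[[-0.002,-0.012,0.001],0,0],[[-0.002,-0.012,0.001],0,0]]'; python3 -c "
from geo import *
togo(.517,-.02,.072,91.6)
q=viewer.read_camera('top');s=viewer.read_camera('scene')
f=lambda i,x,y,w,h,s:cv2.resize(i[y:y+h,x:x+w],None,fx=s,fy=s,interpolation=cv2.INTER_CUBIC)
b=cv2.hconcat([f(q['frame'],220,200,200,150,2),f(s['frame'],220,150,200,150,2)])
cv2.imwrite('pics/e1.png',cv2.convertScaleAbs(b,alpha=1.6))"
```

```text
time_s: 7.5
tool_pos: [0.5302, -0.0949, 0.068]
tcp_rot: [0.027, 0.998, -0.026, 0.058]
ft_force: [0.2, -1.3, -0.7]
opening: -0.0002
t 7.50 tcp [ 0.5302 -0.0949  0.068 ] jaw 86.9 z [ 0.115 -0.058 -0.992] F [ 0.2 -1.3 -0.7] open -0.0002
shift [-0.0162 -0.0737 -0.0098] yaw -4.7
```

View pics/e1.png

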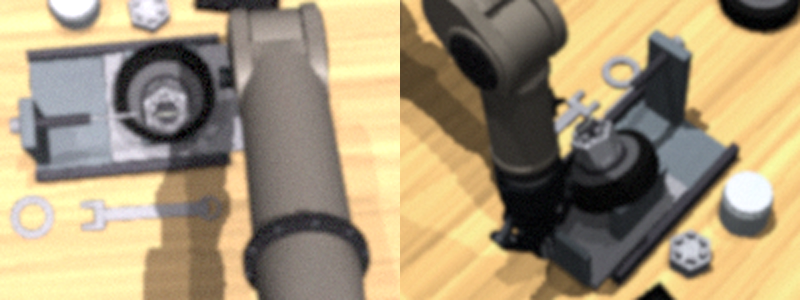

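Drawer follows the push. In the top crop the pin tip is at (130,118), just short of the nut at (163,108). Continuing.

```bash
python3 -m handwheel '[[[-0.004,-0.012,-0.002],-2,0],[[-0.004,-0.012,-0.001],-2,0],[[-0.004,-0.012,-0.001],-1,0],[[-0.002,-0.012,0],-1,0]]'; python3 -c "
from geo import *
togo(.517,-.02,.070,91.6)"
```

```text
time_s: 7.93
tool_pos: [0.5228, -0.0493, 0.0749]
tcp_rot: [0.034, 0.997, 0.029, 0.064]
ft_force: [1.2, -2.2, -0.5]
opening: 0.0001
t 7.93 tcp [ 0.5228 -0.0493  0.0749] jaw 93.0 z [ 0.13  -0.063 -0.989] F [ 1.2 -2.2 -0.5] open 0.0001
shift [-0.0046 -0.0298  0.0023] yaw 1.4
```

```bash
python3 -m handwheel '[[[-0.002,-0.012,0.001],0,0],[[-0.001,-0.012,0],0,0]]'; python3 -m handwheel '[[[0,-0.012,0],0,0],[[0,-0.012,0],0,0]]'; python3 -c "
from geo import *
togo(.517,-.02,.070,91.6)"
```

```text
time_s: 8.1
tool_pos: [0.5219, -0.0348, 0.0751]
tcp_rot: [0.042, 0.996, 0.028, 0.068]
ft_force: [7.1, -30.4, -7.0]
opening: -0.0003
time_s: 8.27
tool_pos: [0.5219, -0.0358, 0.0754]
tcp_rot: [0.058, 0.996, 0.021, 0.069]
ft_force: [1.7, -21.2, 3.2]
opening: 0.0
t 8.27 tcp [ 0.5219 -0.0358  0.0754] jaw 92.0 z [ 0.139 -0.113 -0.984] F [  1.7 -21.2   3.2] open 0.0000
shift [-0.0047 -0.0164  0.0029] yaw 0.4
```

```bash
python3 -m handwheel '[[[0,0.01,0],0,0],[[0,0.03,0],0,0],[[0,0.03,0],0,0],[[0,0.02,-0.02],0,0],[[0,0,-0.04],0,0],[[0,0.03,-0.04],0,0],[[0,0.04,-0.02],0,0],[[0,0.04,0],0,0]]'; python3 -m handwheel '[[[0,0.04,0],0,0],[[0,0.04,0],0,0],[[0,0,0],0,0]]'; python3 -c "
from geo import *
togo(.517,-.02,.070,91.6)
q=viewer.read_camera('top');s=viewer.read_camera('scene')
f=lambda i,x,y,w,h,s:cv2.resize(i[y:y+h,x:x+w],None,fx=s,fy=s,interpolation=cv2.INTER_CUBIC)
b=cv2.hconcat([f(q['frame'],220,205,100,90,4),f(s['frame'],270,150,100,90,4)])
cv2.imwrite('pics/e2.png',cv2.convertScaleAbs(b,alpha=1.6))"
```

```text
time_s: 8.93
tool_pos: [0.512, -0.2022, 0.2129]
tcp_rot: [0.052, 0.996, 0.038, 0.064]
ft_force: [1.4, -0.3, 1.1]
opening: -0.0
time_s: 9.18
tool_pos: [0.5182, -0.2892, 0.2271]
tcp_rot: [0.055, 0.996, 0.037, 0.067]
ft_force: [-0.8, -2.1, 0.1]
opening: -0.0006
t 9.18 tcp [ 0.5182 -0.2892  0.2271] jaw 93.8 z [ 0.138 -0.104 -0.985] F [-0.8 -2.1  0.1] open -0.0006
shift [ 2.000e-04 -2.848e-01  1.266e-01] yaw 2.2
```

View pics/e2.png

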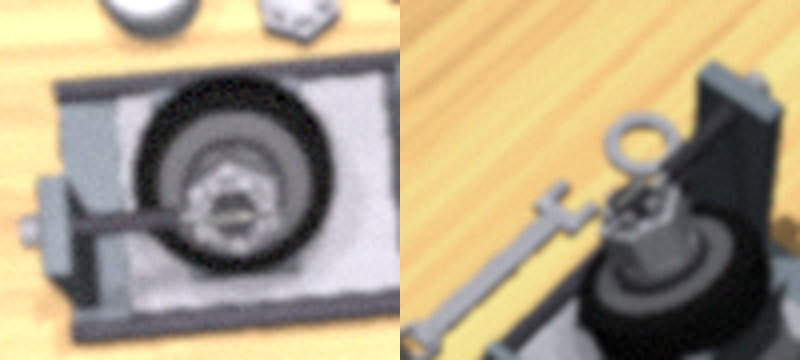

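```bash
sed -i 's#^for uv.*#for uv in ((278.4,257.9),):#; s#e0=at_z(q,.*),.1554)#e0=at_z(q,uv,.1554)#; s#e0+np#e0+np#' fit.py; python3 fit.py; python3 -c "
from geo import *
q=viewer.read_camera('top'); print('nose end',at_z(q,(265.5,259.5),.148), 'boxes',viewer.boxes_of('cradle',q)[:1], viewer.boxes_of('nut_mid',q)[:1])"
```

```text
[0.48224179 0.09383258 0.1554    ]
top [(np.float64(30.756), np.float64(-0.003), np.float64(0.001), np.float64(56.0)), (np.float64(30.663), np.float64(-0.003), np.float64(0.001), np.float64(58.0)), (np.float64(30.565), np.float64(-0.003), np.float64(0.001), np.float64(60.0)), (np.float64(30.509), np.float64(-0.003), np.float64(0.001), np.float64(54.0)), (np.float64(30.339), np.float64(-0.003), np.float64(0.001), np.float64(62.0))]
scene [(np.float64(6.265), np.float64(0.004), np.float64(0.001), np.float64(32.0)), (np.float64(6.258), np.float64(0.004), np.float64(0.001), np.float64(88.0)), (np.float64(6.231), np.float64(0.004), np.float64(0.001), np.float64(86.0)), (np.float64(6.23), np.float64(0.004), np.float64(0.001), np.float64(90.0)), (np.float64(6.23), np.float64(0.004), np.float64(0.001), np.float64(30.0))]
nose end [0.48170509 0.12457903 0.148     ] boxes [{'centre': [0.5018, 0.0721, 0.0857], 'p': 0.92}] [{'centre': [0.4989, 0.0979, 0.152], 'p': 0.71}]
```

```bash
python3 -m handwheel '[[[0,0,0],0,0],[[0,0,0],0,0],[[0,0,0],0,0]]'; python3 -c "
from plant import bot
print(bot.sign_off())"
```

```text
time_s: 9.78
tool_pos: [0.5205, -0.2728, 0.2246]
tcp_rot: [0.049, 0.995, 0.047, 0.066]
ft_force: [-0.5, -0.1, -0.1]
opening: -0.0001
the job is handed in; nothing more can be done
None
```

I turned the nut clockwise from about 33° to about 57°, let go, then pushed the drawer in to a hard stop and handed the job in at 9.8 s. The hand-in gave no verdict.

- **Nut angle:** the top-view fit peaked at 56° after the drawer went in, with 54–62° scoring nearly as well. The target is 60 ± 7°, so the nut looks a few degrees short but inside the limit. The scene-view fit failed to lock on, so this rests on the top camera alone.
- **Drawer:** it stopped solid under 20–30 N, against the 5–10 N the detent needs. The nut travelled about 129 mm in total. I could not read the final opening to the millimetre. The nut's axis ended about 30 mm from the nose's end, against about 29 mm expected when home.
- **Pin:** the last picture shows it running into the nut, so it appears to pass through the slot.
- **Unplanned movement:** gripping and turning the nut dragged the drawer about 5 mm towards home. Closing the gripper also lifted the tool about 9 mm, probably because the fingertips touched the washer or hub. Neither affected the result that I could see.
- **Bystanders:** the ones in the last picture looked undisturbed, but I did not measure any of them. At hand-in the arm stood clear and read almost no force.

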